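Pack the tool crate with the case, the passed tin and the screw box

TASK

Pack the blue crate on top of the yellow one so that the black socket case already lying askew in it, the green-tagged tin and the cardboard screw box all stand in it side by side, each upright and flat on the crate's floor: it is a close fit, so shove the case right up against a long wall first to make room. Set the pieces down gently, without dropping or ramming them, and let go. The red-tagged tin is a reject: leave it as it stands in the tipped bin, and leave the cup, torch, wrench and hasp where they are.

Things in the scene. Friction and masses are not known exactly. Their poses are not given: they have to be found in the camera images.
- crate: Open blue plastic crate on a yellow crate, fixed. Origin on the counter under its middle, z up. Outside 136 (x) by 176 (y) mm, rim 110 mm above the origin. Inside 126 (x) by 166 (y) mm, walls 5 mm thick and 45 mm tall inside, floor 65 mm above the origin. What fits: the case along a long (y) wall, then tin and box end to end in the other 66 mm strip, tin's 95 and box's 65 mm sides along y.
- rack: Fixed tipped yellow bin on a low blue base, holding the two tins side by side, centres 55 mm either side of its middle along its y; which is where varies. Origin on the counter under its middle, z up. Tins lean 35 degrees, tops to +x (away from the robot). A backboard under each +x face and cheeks beside them reach up to 45 mm along the lean; the tins' upper parts are free.
- tin_green: Aluminium tin with a GREEN square tag on its lid and -x face, to be packed. 58 (x) by 95 (y) by 110 mm tall (z), 0.25 to 0.5 kg. Origin at the centre of its underside, z towards its lid. Starts leaning 35 degrees in the tipped bin; grip it across its 58 mm with the tool tilted like the tin, in its upper 30 mm (it also stands above crate walls and case).
- tin_red: The same tin with a RED square tag: a reject, to be left in the bin. Same size and axes.
- screw_box: Cardboard box with a white paper band standing on the counter; to be packed. 60 mm (x) by 65 mm (y) by 100 mm tall (z), 0.2 to 0.45 kg. Origin at the centre of its underside, z up.
- socket_case: Flat black socket case with an orange panel on top, lying in the crate. 60 (x) by 150 (y) by 45 mm tall (z), 0.3 to 0.55 kg. Origin at the centre of its underside, z up. Starts askew by up to 7 degrees on the crate floor, 12 to 20 mm off the crate's middle towards crate +x, with about 36 mm or more free on its -x side; it slides under a few newtons.
- cup: White mug, 76 mm wide, 85 mm tall, on the counter beyond the work; leave alone. Origin under its middle.
- torch: Black torch, 152 mm long along its x, 40 mm thick, lying on the counter; leave alone. Origin on the counter under its middle.
- wrench: Chrome socket wrench, 165 mm long along its x, lying on the counter, 48 mm tall at the socket; leave alone. Origin on the counter under its middle.
- hasp: Hinged steel hasp with a red press button, 117 mm long along its x, 42 mm wide, 23 mm tall, lying on the counter; leave alone. Origin on the counter under its middle.
There are look-alikes about, which are no part of the job. Leave any pink or purple look-alike of the screw_box alone.

How it is judged:
By the outcome, as a careful person would: the job done as asked, in the order asked, and still so for the second after the job is handed in, with the robot touching nothing.
It also fails if it takes over 64 s, if anything falls off the work surface, if the arm or the gripper's body presses on something with over 40 N, if the wrist force passes 120 N, or if a joint passes its speed limit or range.

ROBOT

A 6-joint arm with a two-finger parallel gripper is mounted at the origin on the work surface. World frame = base frame: x ahead of the robot, y to its left, z up, the work surface at z = 0. Lengths are in m, angles in degrees, forces in N, time in s.
With the tool pointing down it reaches from about 0.4 to 0.825 m from the base axis. Payload 7 kg.
Tool frame: the origin (TCP) lies midway between the tips of the shut fingers; the grasp point (between the pads) lies 19 mm behind it; z points along the fingers, y is the direction in which the jaws open and shut (so a half turn about z gives the same grasp; the last joint's range is limited). The gripper opens to 88 mm and grips with 3 to 60 N. Pads are 19 mm wide; open, the fingers measure 130 mm over their backs; the gripper's body (78 mm by 193 mm) begins 47 mm behind the grasp point.
Start: joints at [84.345, 20.546, 0.682, 0, -70.136, -16.507], TCP at [0.255, 0.625, 0.227] pointing down, gripper open.
Joint ranges: [-176.03, 176.03], [-82.01, 121.73], [-58.28, 71.71], [-173.87, 95.51], [-174.79, -0.11], [-173.66, 173.66]. Speed limits (degrees/s): [136.94, 136.94, 172.46, 180, 180, 180].

INTERFACE

Orientations are given as [roll, pitch, yaw] about the fixed x, y, z axes, in that order (R = Rz(yaw) Ry(pitch) Rx(roll)).
In Python, from plant import ctrl gives the robot as it stands. The module is installed in compiled form; this text tells all that it offers.
- The arm moves only by the tool arm_command, never from a script. Its argument "targets" is a list that holds one entry, the list of rows, each a list of 7 numbers: the turn, a rotation vector about the world's x, y, z in rad, then the shift along the world's x, y, z in cm, then the opening, from 0 (shut) to 1 (fully open). A call has 1 to 8 rows; each row is the pose to reach, as a shift and turn from the pose commanded when the call began; what a row does not reach only later rows make up. A row lasts 1/12 s, in which the tool goes at most 41.7 mm and 7.16 degrees, less where a joint would pass 70% of its speed; a pose out of reach is approached as far as the arm can. A call with a gripper value outside its range is refused whole. The fingers move at their own pace and stop on an object; the grip force is fixed at half the most. Time passes only in rows, so rows that repeat a pose let the fingers close. It gives the time, the measured TCP pose, the force and the opening at its end, in the units of the state.
- ctrl.get_obs(): the state, without advancing time (a new reading comes with each control period).
- ctrl.snapshot(name): name is "scene" or "top" or "wrist"; returns the picture (400x640x3 uint8, blue, green, red); there is no depth.
- ctrl.camera_model(name): a dict with "K" (3x3 intrinsics, pixels), "distortion" ([k1, k2, p1, p2, k3] as OpenCV has them; the pictures are not rectified), "xyz" and "rotation" of the camera in the world. Camera axes: x right, y up, looking along -z (the intrinsics and any distortion apply to the point x, -y, -z); pixel columns grow to the right and rows downward; lengths in m; the calibration is good to about 2 mm. A picture is of the moment at which its call begins: read the wrist's pose just before it. camera_model takes no time and is no camera call; for the wrist camera it gives the pose at the moment of the call.
- ctrl.close_job(): hands the job in, once; it reports no verdict.
The state is a dict: "clock": time; "joint_pos": joint angles; "qvel": joint speeds; "tau": joint torques, N m; "tool_pos": TCP position; "orientation": TCP orientation; "force": force on the tool from outside, world axes, zero at the start; "moment": the same for the moment, N m; "opening": finger opening in m.
Only numpy, scipy, OpenCV 4.12 (cv2) and the standard library are available. Lean on these libraries where they do the work, as an engineer would, in place of code of your own. Each camera call takes 0.05 s, during which the arm holds its last target. There are 200 camera calls.

## Working session

There is one attempt and no reset: what is moved stays moved. The work goes in short steps, Python scripts to look and compute and a tool call to move; the robot and the scene stay as the last step left them, time stands still between calls to the robot, and variables do not carry over. Pictures are saved under pics/ and viewed, about 8 in all and at most 12, crops included, and the job is handed in when it is done.

Besides the shell and the picture viewer there is one more tool, called after ">>>" in YAML: its name, and indented under it one key for each argument. arm_command: Moves the arm, as the interface text tells. Its arguments: {"type":"object","properties":{"targets":{"type":"array","items":{"type":"array","items":{"type":"array","items":{"type":"number"}}}}},"required":["targets"]}

```bash
mkdir -p pics; ls; python3 - <<'E'
from plant import ctrl
import cv2,numpy as np
for n in("scene","top"):
    cv2.imwrite(f"pics/{n}0.png",ctrl.snapshot(n))
    m=ctrl.camera_model(n);print(n,{k:np.round(v,3).tolist() for k,v in m.items()})
print(ctrl.get_obs())
E
```

```text
pics
scene {'K': [[500.778, 0.0, 319.097], [0.0, 500.778, 200.525], [0.0, 0.0, 1.0]], 'distortion': [0.052, 0.0, 0.0, 0.0, 0.0], 'xyz': [1.483, 0.635, 0.943], 'rotation': [53.763, 0.766, 125.904]}
top {'K': [[463.368, 0.0, 322.072], [0.0, 463.368, 200.001], [0.0, 0.0, 1.0]], 'distortion': [-0.034, 0.0, 0.0, 0.0, 0.0], 'xyz': [0.415, -0.062, 1.221], 'rotation': [5.157, -0.459, -91.552]}
{'clock': 0.1, 'joint_pos': array([ 8.43458754e+01,  2.05870109e+01,  6.37331532e-01, -1.42322514e-02,
       -7.01373202e+01, -1.65089954e+01]), 'qvel': array([ 0.00594607, -0.06631363,  0.05642489,  0.0521314 ,  0.01141473,
        0.04237045]), 'tau': array([-1.06831318e-03, -5.84161735e+01,  2.93746895e+01,  7.01548845e+00,
        1.00863082e-02, -6.04254046e-05]), 'tool_pos': array([0.25449679, 0.62469608, 0.22571818]), 'orientation': array([ 1.79912785e+02, -1.18957742e-02, -2.21679568e+01]), 'force': array([-0.32959405,  0.07595816,  1.0049268 ]), 'moment': array([ 0.0371056 , -0.04059965, -0.00632802]), 'opening': 0.08788036177717291}
```

View pics/scene0.png

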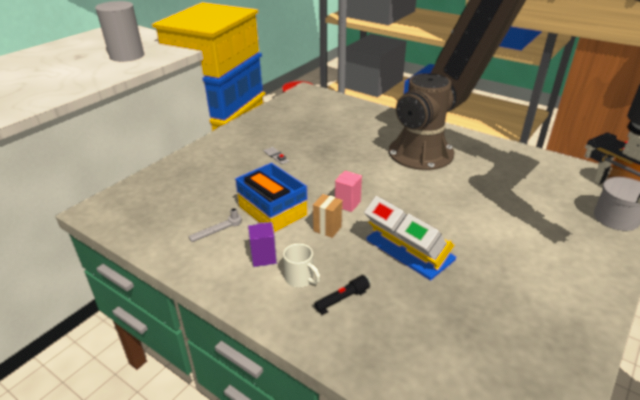

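View pics/top0.png

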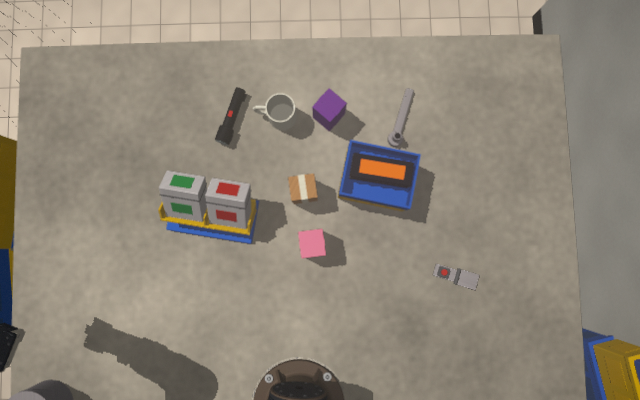

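Candidates (top view): the screw box could be the cardboard one with a white band (302,187), the pink one (312,243) or the purple one (329,109); I choose the cardboard one. Of the tins, green is at (183,181)/(180,208) and red at (229,188)/(226,214); I choose green. The case is the orange panel at (382,169) in the blue crate, with the free strip on the robot side.

```bash
cat > h.py <<'E'
import cv2,numpy as np
from scipy.spatial.transform import Rotation as R
from plant import ctrl
def model(n): return ctrl.camera_model(n)
def ray(m,uv):
    p=cv2.undistortPoints(np.array(uv,float).reshape(-1,1,2),m["K"],np.array(m["distortion"])).reshape(-1,2)
    d=np.c_[p[:,0],-p[:,1],-np.ones(len(p))]
    d=R.from_euler("xyz",m["rotation"],degrees=True).apply(d)
    return np.array(m["xyz"]),d/np.linalg.norm(d,axis=1)[:,None]
def plane(m,uv,z):
    o,d=ray(m,uv); return o+d*((z-o[2])/d[:,2])[:,None]
def tri(m1,u1,m2,u2):
    o1,d1=ray(m1,[u1]);o2,d2=ray(m2,[u2]);d1,d2=d1[0],d2[0]
    s=np.linalg.lstsq(np.c_[d1,-d2],o2-o1,rcond=None)[0]
    a,b=o1+s[0]*d1,o2+s[1]*d2
    return (a+b)/2,np.linalg.norm(a-b)
RNG=dict(orange=((5,180,150),(18,255,255)),green=((50,120,60),(80,255,255)),blue=((100,120,50),(125,255,255)),
 card=((8,80,90),(18,179,255)),red=((172,150,90),(180,255,255)),white=((15,0,180),(35,80,255)))
def mask(img,c,roi=None):
    k=cv2.inRange(cv2.cvtColor(img,cv2.COLOR_BGR2HSV),*RNG[c])
    if roi: q=np.zeros_like(k);x,y,w,h=roi;q[y:y+h,x:x+w]=1;k=k*q
    return k
def blobs(img,c,roi=None,amin=25):
    cs=cv2.findContours(mask(img,c,roi),cv2.RETR_EXTERNAL,cv2.CHAIN_APPROX_NONE)[0]
    return sorted([k for k in cs if cv2.contourArea(k)>amin],key=cv2.contourArea,reverse=True)
def cen(k): m=cv2.moments(k);return np.array([m["m10"],m["m01"]])/m["m00"]
E
python3 - <<'E'
from h import *
S,T=cv2.imread("pics/scene0.png"),cv2.imread("pics/top0.png");ms,mt=model("scene"),model("top")
for n,I,roi in(("S",S,(180,140,300,140)),("T",T,(140,70,320,230))):
  for c in RNG:
    print(n,c,[(cen(k).round(1).tolist(),int(cv2.contourArea(k)),np.round(cv2.minAreaRect(k)[1:][0]).tolist(),round(cv2.minAreaRect(k)[2])) for k in blobs(I,c,roi)[:4]])
g=lambda I,c,roi:cen(blobs(I,c,roi)[0])
for nm,c,rs,rt in(("panel","orange",(230,160,80,60),(340,140,80,60)),("greenlid","green",(395,215,45,30),(160,165,45,25)),("redlid","red",(365,200,40,25),(210,178,40,18))):
  try: print(nm,tri(ms,g(S,c,rs),mt,g(T,c,rt)))
  except Exception as e: print(nm,e)
k=blobs(T,"orange",(340,140,80,60))[0];b=cv2.boxPoints(cv2.minAreaRect(k));print("panel corners",plane(mt,b,.11).round(4).tolist())
k=blobs(T,"blue",(330,130,100,90))[0];b=cv2.boxPoints(cv2.minAreaRect(k));print("crate rim",plane(mt,b,.11).round(4).tolist())
w=ctrl.camera_model("wrist");print(w,ctrl.get_obs()["tool_pos"])
out=np.hstack([cv2.resize(S[130:290,180:460],None,fx=1.4,fy=1.4,interpolation=3)[:224],cv2.resize(T[120:280,150:440],None,fx=1.4,fy=1.4,interpolation=3)[:224]])
cv2.imwrite("pics/crop1.png",out[:,:800])
E
```

```text
S orange [([266.6, 182.9], 253, [32.0, 10.0], 32)]
S green [([416.2, 230.3], 163, [17.0, 11.0], 31)]
S blue [([271.2, 188.9], 2233, [67.0, 46.0], 38), ([407.3, 256.3], 892, [90.0, 30.0], 17)]
S card [([427.4, 155.8], 725, [28.0, 60.0], 90), ([333.1, 217.6], 522, [17.0, 40.0], 0), ([317.3, 212.0], 273, [14.0, 40.0], 14)]
S red []
S white [([389.3, 212.8], 13915, [139.0, 204.0], 90), ([217.4, 244.7], 4844, [104.0, 107.0], 0), ([201.7, 148.6], 621, [24.0, 54.0], 90), ([189.6, 194.0], 103, [12.0, 28.0], 40)]
T orange [([382.0, 168.8], 564, [45.0, 14.0], 9)]
T green [([181.8, 181.1], 167, [21.0, 10.0], 11), ([180.8, 208.0], 85, [19.0, 7.0], 9)]
T blue [([379.5, 174.2], 3876, [73.0, 55.0], 12), ([207.4, 232.4], 498, [86.0, 7.0], 9)]
T card [([310.8, 186.8], 233, [27.0, 10.0], 82), ([294.2, 188.9], 224, [27.0, 10.0], 82)]
T red []
T white [([280.0, 106.6], 720, [40.0, 31.0], 31), ([302.2, 186.2], 142, [25.0, 7.0], 81)]
panel (array([ 0.58645459, -0.22041255,  0.11005797]), np.float64(0.0010027954966418512))
greenlid (array([0.5651684 , 0.25594869, 0.14001949]), np.float64(8.417734881429147e-05))
redlid list index out of range
panel corners [[0.5804, -0.1643, 0.11], [0.6137, -0.171, 0.11], [0.5929, -0.2781, 0.11], [0.5596, -0.2711, 0.11]]
crate rim [[0.5281, -0.1134, 0.11], [0.6605, -0.1449, 0.11], [0.6199, -0.3172, 0.11], [0.488, -0.2838, 0.11]]
{'K': array([[335.27082308,   0.        , 320.17628908],
       [  0.        , 335.27082308, 196.23553012],
       [  0.        ,   0.        ,   1.        ]]), 'distortion': array([0.02127302, 0.        , 0.        , 0.        , 0.        ]), 'xyz': array([0.31972513, 0.59897322, 0.38435843]), 'rotation': array([-1.49652366e+01, -3.67133128e-02, -1.12164004e+02])} [0.25449679 0.62469608 0.22571818]
```

View pics/crop1.png

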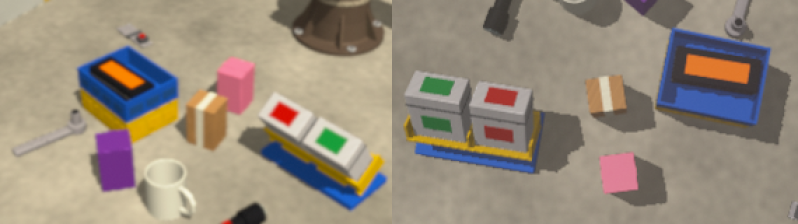

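The crop shows the banded cardboard box, the green tin at the left in the top view and the case in the blue crate, so the choices stand. I'll set out past the tins for a close look.

>>> arm_command:
  targets:
    - [[0,0,0.15,4,-7,3,1],[0,0,0.15,8,-14,8,1],[0,0,0.15,12,-21,8,1],[0,0,0.15,16,-28,8,1],[0,0,0.15,20,-35,8,1],[0,0,0.15,22,-38,8,1],[0,0,0.15,22,-38,8,1],[0,0,0.15,22,-38,8,1]]

```text
clock: 0.77
tool_pos: [0.4163, 0.3434, 0.2955]
orientation: [180.0, 0.0, -13.5]
force: [2.3, 0.5, -0.7]
opening: 0.0871
```

>>> arm_command:
  targets:
    - [[0,0,0,0,0,0,1],[0,0,0,0,0,0,1]]

```text
clock: 0.93
tool_pos: [0.4168, 0.3435, 0.2958]
orientation: [-180.0, -0.0, -13.8]
force: [-0.2, -0.3, -0.5]
opening: 0.0869
```

```bash
python3 - <<'E'
from h import *
o=ctrl.get_obs();m=model("wrist");I=ctrl.snapshot("wrist");cv2.imwrite("pics/w1.png",I)
import pickle;pickle.dump(m,open("w1.pkl","wb"))
print(o["clock"],o["tool_pos"],o["orientation"],o["joint_pos"].round(1),m["xyz"],m["rotation"])
for c in("green","card","orange","white"):
  print(c,[(cen(k).round(1).tolist(),int(cv2.contourArea(k)),cv2.boxPoints(cv2.minAreaRect(k)).round(1).tolist()) for k in blobs(I,c,None,80)[:4]])
E
```

```text
0.9333 [0.41684528 0.34354488 0.29578708] [-1.79958927e+02 -6.51597687e-03 -1.37691236e+01] [ 60.3   5.5 -10.   -0.  -74.5  15.9] [0.48510965 0.32716895 0.45441827] [-1.49611572e+01  8.28282342e-02 -1.03764804e+02]
green [([373.9, 68.3], 1051, [[347.6000061035156, 58.70000076293945], [401.0, 55.5], [402.29998779296875, 78.19999694824219], [349.0, 81.4000015258789]])]
card []
orange []
white []
```

View pics/w1.png

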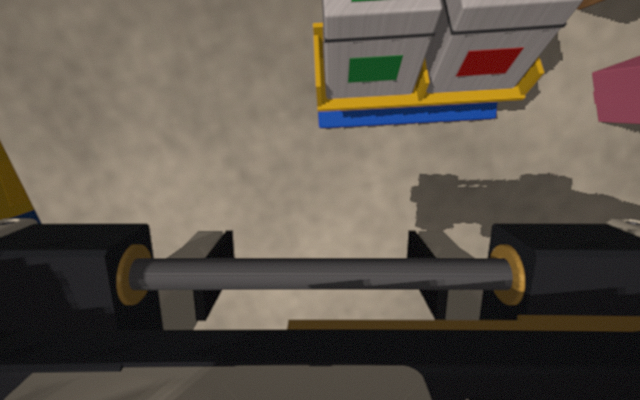

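The wrist picture shows the green tin's front tag at (374,68) and the red one at (490,62). The lid is just cut off at the top and the lower half is the gripper. On to the crate.

>>> arm_command:
  targets:
    - [[0,0,0,2,-6,4,1],[0,0,0,4,-13,4,1],[0,0,0,6,-20,4,1],[0,0,0,7,-27,4,1],[0,0,0,8,-34,4,1],[0,0,0,9,-41,4,1],[0,0,0,9,-48,4,1],[0,0,0,9,-54,4,1]]

```text
clock: 1.65
tool_pos: [0.4842, 0.027, 0.3327]
orientation: [180.0, 0.0, -13.4]
force: [2.5, 0.1, 0.3]
opening: 0.0878
```

```bash
python3 - <<'E'
from h import *
print(ctrl.get_obs()["tool_pos"])
E
```

```text
[0.48422459 0.02703805 0.33270631]
```

>>> arm_command:
  targets:
    - [[0,0,0,0,0,0,1],[0,0,0,0,0,0,1]]

```text
clock: 1.82
tool_pos: [0.4843, 0.0266, 0.3326]
orientation: [180.0, 0.0, -13.7]
force: [-0.2, 0.6, 0.8]
opening: 0.088
```

```bash
python3 - <<'E'
from h import *
import pickle
m=model("wrist");I=ctrl.snapshot("wrist");cv2.imwrite("pics/w2.png",I);pickle.dump(m,open("w2.pkl","wb"))
print(m["xyz"])
E
```

```text
[0.55270195 0.01040945 0.49120001]
```

>>> arm_command:
  targets:
    - [[0,0,0,1,-8,0,1],[0,0,0,2,-16,0,1],[0,0,0,2,-22.5,0,1],[0,0,0,2,-22.5,0,1],[0,0,0,2,-22.5,0,1],[0,0,0,2,-22.5,0,1],[0,0,0,2,-22.5,0,1],[0,0,0,2,-22.5,0,1]]

```text
clock: 2.53
tool_pos: [0.5049, -0.1966, 0.3321]
orientation: [180.0, 0.1, -13.6]
force: [-0.0, 0.3, -0.4]
opening: 0.0874
```

```bash
python3 - <<'E'
from h import *
import pickle
m=model("wrist");I=ctrl.snapshot("wrist");cv2.imwrite("pics/w3.png",I);pickle.dump(m,open("w3.pkl","wb"))
print(m["xyz"],ctrl.get_obs()["tool_pos"])
J=cv2.imread("pics/w2.png")
cv2.imwrite("pics/w23.png",np.vstack([J[:230],I[:300]]))
for n,X in(("w2",J),("w3",I)):
 for c in("card","orange","blue"):
  print(n,c,[(cen(k).round(1).tolist(),int(cv2.contourArea(k)),cv2.boxPoints(cv2.minAreaRect(k)).round(1).tolist()) for k in blobs(X,c,(0,0,640,240),80)[:4]])
E
```

```text
[ 0.57349307 -0.21265632  0.49063256] [ 0.50479653 -0.19599438  0.33236208]
w2 card [([368.8, 91.8], 1182, [[349.5, 68.30000305175781], [371.0, 61.400001525878906], [388.3999938964844, 115.4000015258789], [366.8999938964844, 122.30000305175781]]), ([334.0, 104.9], 1162, [[314.1000061035156, 82.80000305175781], [335.3999938964844, 75.0999984741211], [354.20001220703125, 127.5], [332.8999938964844, 135.1999969482422]])]
w2 orange [([530.8, 15.5], 3415, [[477.0, 0.0], [590.0, 0.0], [590.0, 35.0], [477.0, 35.0]])]
w2 blue [([514.6, 66.0], 9685, [[423.0, 0.0], [620.0, 0.0], [620.0, 98.0], [423.0, 98.0]]), ([245.4, 184.8], 387, [[120.19999694824219, 144.10000610351562], [270.3999938964844, 136.60000610351562], [274.20001220703125, 213.60000610351562], [124.0999984741211, 221.10000610351562]])]
w3 card [([185.2, 156.3], 1089, [[163.89999389648438, 132.6999969482422], [197.8000030517578, 127.0], [206.8000030517578, 180.0], [173.0, 185.6999969482422]]), ([153.2, 168.7], 978, [[132.39999389648438, 148.8000030517578], [149.60000610351562, 140.1999969482422], [174.0, 189.0], [156.8000030517578, 197.60000610351562]])]
w3 orange [([323.9, 89.3], 3400, [[271.3999938964844, 74.80000305175781], [374.8999938964844, 69.69999694824219], [376.6000061035156, 103.9000015258789], [273.0, 109.0]])]
w3 blue [([321.3, 97.2], 20635, [[237.0, 34.0], [405.0, 33.0], [405.79998779296875, 162.60000610351562], [237.6999969482422, 163.60000610351562]]), ([107.3, 197.8], 890, [[61.0, 188.1999969482422], [131.6999969482422, 185.39999389648438], [133.1999969482422, 223.0], [62.5, 225.8000030517578]])]
```

View pics/w23.png

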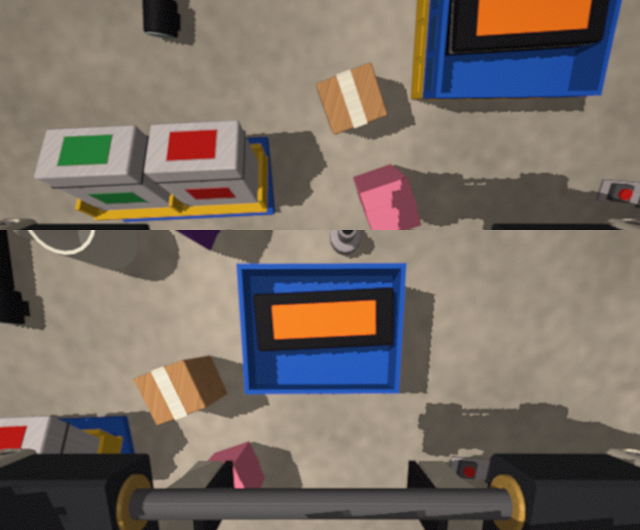

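The upper part (w2) shows both lids, green tag (86,150) and red (192,145), and the box at (352,98). The lower part (w3) shows the crate with rim corners (237,34)-(405,163), the case's panel at (324,89) and the free strip below it, towards the robot.

```bash
python3 - <<'E'
from h import *
import pickle
L=lambda n:pickle.load(open(n+".pkl","rb"))
w2,w3=L("w2"),L("w3");W2,W3,T,S=[cv2.imread(f"pics/{n}.png") for n in("w2","w3","top0","scene0")];mt=model("top");ms=model("scene")
def rect(m,I,c,roi,z,name):
    k=max(blobs(I,c,roi),key=cv2.contourArea);P=plane(m,k.reshape(-1,2),z)[:,:2]
    r=cv2.minAreaRect((P*1000).astype(np.float32));print(name,np.round(r[0],1),np.round(r[1],1),"ang",round(r[2],1))
rect(w3,W3,"blue",(230,25,185,145),.11,"rim w3");rect(mt,T,"blue",(330,130,100,90),.11,"rim top")
rect(w3,W3,"orange",(230,25,185,145),.11,"panel w3");rect(mt,T,"orange",(330,130,100,90),.11,"panel top")
g=lambda I,c,roi:cen(blobs(I,c,roi)[0])
print("panel z",tri(w3,g(W3,"orange",(230,25,185,145)),mt,g(T,"orange",(330,130,100,90))))
# box top: band+card union in w2 and top
def boxtop(I,roi):
    k=mask(I,"card",roi)|mask(I,"white",roi);k=cv2.morphologyEx(k,cv2.MORPH_OPEN,np.ones((3,3)));c=max(cv2.findContours(k,0,1)[0],key=cv2.contourArea);return c
a,b=boxtop(W2,(305,55,90,85)),boxtop(T,(285,170,35,35))
print("box",cen(a),cen(b),tri(w2,cen(a),mt,cen(b)))
for m,c in((w2,a),(mt,b)):
    P=plane(m,c.reshape(-1,2),.1)[:,:2];r=cv2.minAreaRect((P*1000).astype(np.float32));print(" ",np.round(r[0],1),np.round(r[1],1),round(r[2],1))
wb=blobs(W2,"white",(325,60,55,80))
if wb:
    r=cv2.fitLine(plane(w2,wb[0].reshape(-1,2),.1)[:,:2].astype(np.float32),2,0,.01,.01).ravel();print("band dir",np.degrees(np.arctan2(r[1],r[0])))
# green lid tag
gl2=g(W2,"green",(40,130,90,40));glt=g(T,"green",(160,165,45,25));gls=g(S,"green",(395,215,45,30))
for x in((w2,gl2,mt,glt),(w2,gl2,ms,gls),(mt,glt,ms,gls)): print("lid",tri(*x))
gf2=g(W2,"green",(80,185,80,25));gft=g(T,"green",(160,197,45,25));print("face",gf2,tri(w2,gf2,mt,gft))
k=blobs(W2,"green",(40,130,90,40))[0];print("tag px",cv2.boxPoints(cv2.minAreaRect(k)).tolist())
# tin edges direction: corners of tag by approxPoly -> lid plane
q=cv2.approxPolyDP(k,4,True).reshape(-1,2);C=tri(w2,gl2,mt,glt)[0]
o,d=ray(w2,q)
for yaw in(-5,-8,-11,-14):
    n=R.from_euler("yz",[35,yaw],degrees=True).apply([0,0,1]);Rm=R.from_euler("yz",[35,yaw],degrees=True)
    t=((C-o)@n)/(d@n);P=Rm.inv().apply(o+d*t[:,None]-C)*1000;print(yaw,P[:,:2].round(1).tolist())
rl2=None
hs=cv2.cvtColor(W2,cv2.COLOR_BGR2HSV);km=cv2.inRange(hs,(0,150,90),(4,255,255))|cv2.inRange(hs,(172,150,90),(180,255,255))
hs=cv2.cvtColor(T,cv2.COLOR_BGR2HSV);kt=cv2.inRange(hs,(0,150,90),(4,255,255))|cv2.inRange(hs,(172,150,90),(180,255,255))
def c(k,x,y,w,h):
    M=cv2.moments(k[y:y+h,x:x+w],True);return np.array([M["m10"]/M["m00"]+x,M["m01"]/M["m00"]+y])
Rd=tri(w2,c(km,160,125,65,40),mt,c(kt,210,175,45,25));print("red lid",Rd); dd=C-Rd[0];print("dir yaw",np.degrees(np.arctan2(-dd[0],dd[1])),np.linalg.norm(dd))
E
```

```text
rim w3 [ 577.7 -214.5] [176.4 135.1] ang 76.7
rim top [ 574.2 -214.4] [175.4 136. ] ang 76.7
panel w3 [ 589.2 -219.9] [111.   35.2] ang 79.1
panel top [ 586.6 -221.1] [109.2  33.9] ang 79.0
panel z (array([ 0.58896728, -0.22133905,  0.10116191]), np.float64(0.002254784881744749))
box [351.47185139  98.21856566] [302.55885417 187.25572917] (array([ 0.55188182, -0.02688604,  0.07438681]), np.float64(0.002638563285859628))
  [552.1 -25.2] [61.7 66. ] 6.9
  [546.9 -26.6] [67.6 64.8] 6.7
band dir 6.726559
lid (array([0.56603565, 0.25536776, 0.14313174]), np.float64(0.0026099729332575688))
lid (array([0.56730347, 0.25681383, 0.14184783]), np.float64(0.0001334127486875475))
lid (array([0.5651684 , 0.25594869, 0.14001949]), np.float64(8.417734881429292e-05))
face [118.09966777 197.51882614] (array([0.50593622, 0.27034478, 0.10066755]), np.float64(0.0023221058168939723))
tag px [[56.84339141845703, 137.39810180664062], [109.96036529541016, 135.08865356445312], [111.1415023803711, 162.25469970703125], [58.02452850341797, 164.56414794921875]]
-5 [[13.4, -24.4], [20.4, 23.3], [-10.5, 27.4], [-16.3, -22.0]]
-8 [[15.0, -23.3], [18.9, 23.5], [-12.1, 26.1], [-15.0, -22.1]]
-11 [[16.4, -22.1], [17.4, 23.6], [-13.6, 24.9], [-13.7, -22.2]]
-14 [[17.7, -20.9], [16.0, 23.7], [-15.0, 23.6], [-12.4, -22.3]]
red lid (array([0.54579368, 0.14965903, 0.13814262]), np.float64(0.002198736701872732))
dir yaw -10.840241136675573 0.10774490458118884
```

Measured: crate centre ≈ (0.577, -0.2145) with yaw -13.3°, case yaw -11° with about 42 mm free on its -x side. I'll lower the open fingers (both in the strip, spread along y) and push squarely.

>>> arm_command:
  targets:
    - [[0,0,0,1,-0.3,-2,1],[0,0,0,2,-0.6,-5,1],[0,0,0,3,-0.9,-9,1],[0,0,0,3.1,-0.9,-13,1],[0,0,0,3.1,-0.9,-16.5,1],[0,0,0,3.1,-0.9,-19,1],[0,0,0,3.1,-0.9,-20.5,1],[0,0,0,3.1,-0.9,-21,1]]

```text
clock: 3.25
tool_pos: [0.5341, -0.2039, 0.1201]
orientation: [180.0, 0.3, -13.4]
force: [-0.4, 0.0, 0.3]
opening: 0.0878
```

>>> arm_command:
  targets:
    - [[0,0,0,0,0,-0.6,1],[0,0,0,0,0,-1.4,1],[0,0,0,0,0,-2.2,1],[0,0,0,0,0,-3,1],[0,0,0,0,0,-3.6,1],[0,0,0,0,0,-4,1],[0,0,0,0,0,-4.2,1],[0,0,0,0,0,-4.2,1]]

```text
clock: 3.92
tool_pos: [0.5349, -0.2066, 0.0806]
orientation: [180.0, 0.0, -13.6]
force: [-0.4, 0.3, 0.3]
opening: 0.0874
```

>>> arm_command:
  targets:
    - [[0,0,0,0.3,-0.07,0,1],[0,0,0,0.6,-0.14,0,1],[0,0,0,0.9,-0.21,0,1],[0,0,0,1.2,-0.28,0,1],[0,0,0,1.4,-0.33,0,1],[0,0,0,1.6,-0.38,0,1],[0,0,0,1.8,-0.42,0,1],[0,0,0,2,-0.47,0,1]]

```text
clock: 4.58
tool_pos: [0.5542, -0.2112, 0.0809]
orientation: [180.0, 0.1, -13.6]
force: [-4.6, 1.6, 3.4]
opening: 0.0874
```

>>> arm_command:
  targets:
    - [[0,0,0,0.2,-0.05,0,1],[0,0,0,0.4,-0.09,0,1],[0,0,0,0.6,-0.14,0,1],[0,0,0,0.8,-0.19,0,1],[0,0,0,1.0,-0.24,0,1],[0,0,0,1.1,-0.26,0,1],[0,0,0,1.2,-0.28,0,1],[0,0,0,1.2,-0.28,0,1]]

```text
clock: 5.25
tool_pos: [0.5666, -0.2142, 0.0809]
orientation: [180.0, 0.1, -13.6]
force: [-5.1, 0.8, 1.8]
opening: 0.0879
```

>>> arm_command:
  targets:
    - [[0,0,0,0.1,-0.02,0,1],[0,0,0,0.2,-0.05,0,1],[0,0,0,0.2,-0.05,0,1]]

```text
clock: 5.5
tool_pos: [0.5682, -0.2145, 0.0808]
orientation: [180.0, 0.1, -13.6]
force: [-6.4, 0.5, 3.5]
opening: 0.0877
```

>>> arm_command:
  targets:
    - [[0,0,0,0.1,-0.02,0,1],[0,0,0,0.2,-0.05,0,1],[0,0,0,0.2,-0.05,0,1]]

```text
clock: 5.75
tool_pos: [0.5683, -0.2146, 0.0808]
orientation: [180.0, 0.3, -13.6]
force: [-13.5, 4.0, 10.0]
opening: 0.0874
```

>>> arm_command:
  targets:
    - [[0,0,0,0.1,-0.02,0,1],[0,0,0,0.1,-0.02,0,1]]

```text
clock: 5.92
tool_pos: [0.5682, -0.2146, 0.0808]
orientation: [180.0, 0.4, -13.5]
force: [-16.7, 6.5, 12.9]
opening: 0.0875
```

Contact with the wall is firm: it stopped at 0.568 with about 17 N. I'll back off, lift and take a check look.

>>> arm_command:
  targets:
    - [[0,0,0,-0.5,0.12,0,1],[0,0,0,-1.2,0.28,0,1],[0,0,0,-1.2,0.28,2,1],[0,0,0,-1.5,0.4,6,1],[0,0,0,-3,0.8,10,1],[0,0,0,-5,1.3,14,1],[0,0,0,-6.5,1.7,18,1],[0,0,0,-6.5,1.7,20,1]]

```text
clock: 6.58
tool_pos: [0.5067, -0.1982, 0.2859]
orientation: [-180.0, -0.4, -13.6]
force: [0.9, 0.0, -0.1]
opening: 0.0873
```

>>> arm_command:
  targets:
    - [[0,0,0,0,0,0,1],[0,0,0,0,0,0,1]]

```text
clock: 6.75
tool_pos: [0.5084, -0.1982, 0.2835]
orientation: [-179.9, -0.4, -13.6]
force: [-0.2, 0.3, -0.9]
opening: 0.0879
```

```bash
python3 - <<'E'
from h import *
import pickle
m=model("wrist");I=ctrl.snapshot("wrist");cv2.imwrite("pics/w4.png",I);pickle.dump(m,open("w4.pkl","wb"))
print(m["xyz"],ctrl.get_obs()["tool_pos"])
b=[]
for c in("blue","orange"):
    k=max(blobs(I,c,(200,0,230,215)),key=cv2.contourArea);P=plane(m,k.reshape(-1,2),.11)[:,:2]
    r=cv2.minAreaRect((P*1000).astype(np.float32));print(c,np.round(r[0],1),np.round(r[1],1),"ang",round(r[2],1),cv2.boundingRect(k));b.append(r)
d=np.array(b[1][0])-b[0][0];a=np.radians(b[0][2]-90);print("case in crate",d@[np.cos(a),np.sin(a)],d@[-np.sin(a),np.cos(a)])
x,y,w,h=cv2.boundingRect(max(blobs(I,"blue",(200,0,230,215)),key=cv2.contourArea))
cv2.imwrite("pics/w4c.png",cv2.resize(I[max(0,y-10):y+h+10,x-10:x+w+10],None,fx=3,fy=3,interpolation=3))
# box too
E
```

```text
[ 0.57571797 -0.21412594  0.44254846] [ 0.50762864 -0.19799896  0.28159581]
blue [ 577.2 -214.6] [176.2 135.9] ang 76.7 (225, 29, 193, 149)
orange [ 608.3 -226.2] [111.2  34.9] ang 76.4 (265, 50, 121, 41)
case in crate 32.880259848891484 -4.081657148604496
```

View pics/w4c.png

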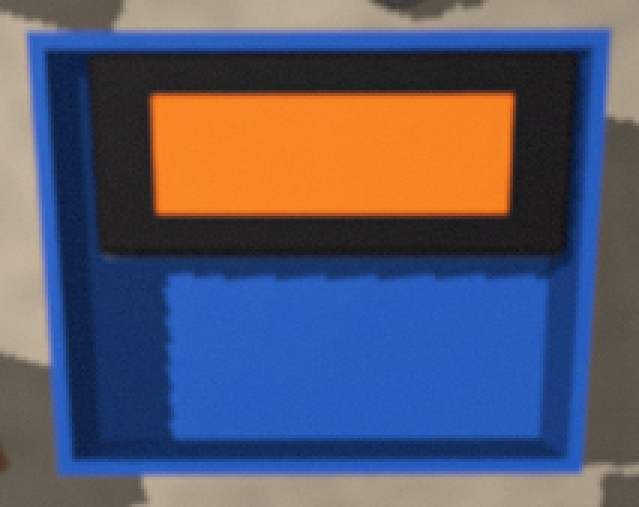

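The case lies flush along the +x wall: 32.9 mm against the ideal 33, panel parallel to the rim. Now to the tin: turn the jaws across its 58 mm side and tilt 35°.

>>> arm_command:
  targets:
    - [[0,0,-0.1,1,3,2,1],[0,0,-0.22,2,7,4.6,1],[0,0,-0.34,3,11,4.6,1],[0,0,-0.46,4,15,4.6,1],[0,0,-0.58,5,19,4.6,1],[0,0,-0.7,6,23,4.6,1],[0,0,-0.82,7,27,4.6,1],[0,0,-0.94,7,31,4.6,1]]

```text
clock: 7.47
tool_pos: [0.5768, 0.099, 0.3248]
orientation: [179.9, -0.0, -67.1]
force: [-0.5, -0.2, 0.0]
opening: 0.0877
```

```bash
python3 - <<'E'
from h import *
o=ctrl.get_obs();print(o["tool_pos"],o["orientation"],o["joint_pos"].round(1))
E
```

```text
[0.57683845 0.09900882 0.32477355] [ 1.79862045e+02 -1.20529367e-02 -6.70914021e+01] [ 28.9   9.5  -1.6  -0.  -79.   -6. ]
```

>>> arm_command:
  targets:
    - [[0,0,-0.12,0.5,4,0,1],[0,0,-0.24,1,8,0,1],[0,0,-0.36,1.5,12,0,1],[0,0,-0.48,2,16,0,1],[0,0,-0.588,2.3,19,0,1],[0,0,-0.588,2.3,20,0,1],[0,0,-0.588,2.3,20,0,1],[0,0,-0.588,2.3,20,0,1]]

```text
clock: 8.13
tool_pos: [0.599, 0.2972, 0.3248]
orientation: [179.9, -0.1, -100.3]
force: [0.5, -1.6, 0.8]
opening: 0.0877
```

>>> arm_command:
  targets:
    - [[0.02,0.1,0,1,0.2,0,1],[0.04,0.2,0,2,0.4,0,1],[0.06,0.3,0,3,0.6,0,1],[0.08,0.4,0,3.5,0.8,0,1],[0.095,0.5,0,3.6,1.2,0,1],[0.114,0.6,0,3.6,1.4,0,1],[0.114,0.6,0,3.6,1.4,0,1],[0.114,0.6,0,3.6,1.4,0,1]]

```text
clock: 8.8
tool_pos: [0.6369, 0.3089, 0.3224]
orientation: [144.7, 0.0, -100.7]
force: [-0.5, 0.8, 0.2]
opening: 0.0873
```

```bash
python3 - <<'E'
from h import *
o=ctrl.get_obs();print(o["tool_pos"],o["orientation"],o["joint_pos"].round(1))
r=R.from_euler("xyz",o["orientation"],degrees=True).as_matrix();print(r.round(3))
E
```

```text
[0.63692554 0.30890543 0.32236245] [ 1.44740125e+02  3.55453667e-02 -1.00656466e+02] [  28.6   42.3   51.1  -26.4 -124.5  -49.4]
[[-0.185 -0.803 -0.567]
 [-0.983  0.151  0.107]
 [-0.001  0.577 -0.817]]
```

>>> arm_command:
  targets:
    - [[0,0,0,0,0.2,-2,1],[0,0,0,0,0.4,-5,1],[0,0,0,0,0.5,-8,1],[0,0,0,0,0.5,-9.5,1],[0,0,0,0,0.5,-10,1],[0,0,0,0,0.5,-10,1],[0,0,0,0,0.5,-10,1]]

```text
clock: 9.38
tool_pos: [0.6355, 0.3157, 0.2295]
orientation: [145.2, 0.3, -100.4]
force: [0.5, 0.5, 0.3]
opening: 0.0877
```

```bash
python3 - <<'E'
from h import *
import pickle
o=ctrl.get_obs();m=model("wrist");I=ctrl.snapshot("wrist");cv2.imwrite("pics/w5.png",I);pickle.dump(m,open("w5.pkl","wb"))
print(o["clock"],o["tool_pos"],o["orientation"],o["joint_pos"].round(1))
for k in blobs(I,"green",(0,0,640,230),80)[:3]: print(cen(k).round(1),cv2.contourArea(k),cv2.boxPoints(cv2.minAreaRect(k)).round(1).tolist())
W2=cv2.imread("pics/w2.png");w2=pickle.load(open("w2.pkl","rb"))
k5=blobs(I,"green",(0,0,640,230),80)[0]
print(tri(w2,cen(blobs(W2,"green",(40,130,90,40))[0]),m,cen(k5)))
cv2.imwrite("pics/w5c.png",I[:260])
E
```

```text
9.3833 [0.63547344 0.3157068  0.22954347] [ 145.21521053    0.28636307 -100.44853982] [  29.4   43.4   41.1  -23.7 -113.7  -44.3]
[314.9 102.2] 2685.5 [[294.0, 136.0], [294.0, 70.0], [336.0, 70.0], [336.0, 136.0]]
(array([0.56771174, 0.2559364 , 0.14203888]), np.float64(0.0013555322547921479))
```

View pics/w5c.png

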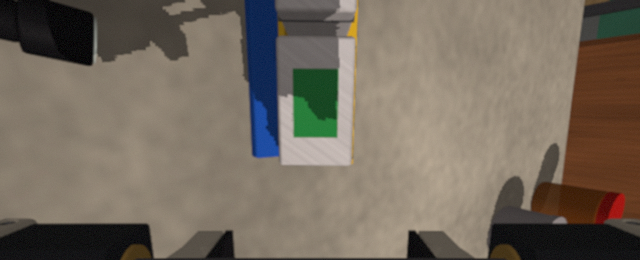

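The close look shows the green-tagged lid at (277-355, 38-165), centred on the tag (315,102) and square to the image. The lid centre triangulates to (0.568, 0.256, 0.142). I'll move in line with its axis.

>>> arm_command:
  targets:
    - [[0,0,0,-0.3,-2,0,1],[0,0,0,-0.6,-4.5,0,1],[0,0,0,-0.9,-6.5,0,1],[0,0,0,-0.9,-7.1,0,1],[0,0,0,-0.9,-7.1,0,1],[0,0,0,-0.9,-7.1,0,1]]

```text
clock: 9.93
tool_pos: [0.6268, 0.2451, 0.2287]
orientation: [145.1, 0.3, -100.5]
force: [0.0, -0.1, 0.1]
opening: 0.088
```

```bash
cat > tin.py <<'E'
from h import *
o=ctrl.get_obs();C=np.array([.5677,.2559,.142])
r=R.from_euler("yz",[35,-10.8],degrees=True)
print("clock",o["clock"],"tcp in lid frame mm",(r.inv().apply(o["tool_pos"]-C)*1000).round(1))
g=C+r.apply([0,0,-.034]);print("to grasp cm",((g-o["tool_pos"])*100).round(2),o["orientation"].round(2),o["joint_pos"].round(1))
e=(R.from_euler("yz",[35,-10.8],degrees=True)*R.from_euler("xz",[180,-90],degrees=True)*R.from_euler("xyz",o["orientation"],degrees=True).inv()).as_rotvec();print("rot err",e.round(3))
E
python3 tin.py
```

```text
clock 9.9333 tcp in lid frame mm [ -0.5   0.4 105.4]
to grasp cm [ -7.82   1.45 -11.45] [ 145.15    0.3  -100.51] [  25.6   40.5   34.6  -21.5 -111.9  -39.1]
rot err [-0.005  0.004 -0.005]
```

Aligned within 0.5 mm. Going down along the axis.

>>> arm_command:
  targets:
    - [[0,0,0,-1,0.2,-1.5,1],[0,0,0,-2.5,0.5,-3.7,1],[0,0,0,-4,0.75,-5.9,1],[0,0,0,-5.3,1,-7.8,1],[0,0,0,-6.4,1.2,-9.4,1],[0,0,0,-7.2,1.35,-10.5,1],[0,0,0,-7.8,1.45,-11.3,1],[0,0,0,-7.8,1.45,-11.4,1]]

```text
clock: 10.6
tool_pos: [0.5469, 0.2606, 0.112]
orientation: [144.9, 0.2, -100.4]
force: [0.2, 0.2, 0.2]
opening: 0.0879
```

>>> arm_command:
  targets:
    - [[0,0,0,0,0,0,1],[0,0,0,0,0,0,0.55],[0,0,0,0,0,0,0.5],[0,0,0,0,0,0,0.5],[0,0,0,0,0,0,0.5],[0,0,0,0,0,0,0.5]]

```text
clock: 11.1
tool_pos: [0.5485, 0.2593, 0.1133]
orientation: [145.0, 0.2, -100.5]
force: [-0.6, -0.5, 0.2]
opening: 0.0601
```

```bash
python3 tin.py
```

```text
clock 11.1 tcp in lid frame mm [  0.5  -0.3 -34.7]
to grasp cm [0.   0.03 0.09] [ 145.03    0.21 -100.5 ] [ 29.   38.4  15.2 -21.6 -94.7 -35.8]
rot err [-0.004  0.001 -0.005]
```

>>> arm_command:
  targets:
    - [[0,0,0,0,0,0,0.3],[0,0,0,0,0,0,0.3],[0,0,0,0,0,0,0.3],[0,0,0,0,0,0,0.3]]

```text
clock: 11.43
tool_pos: [0.548, 0.2594, 0.1136]
orientation: [145.0, 0.2, -100.5]
force: [-1.6, 0.3, 5.3]
opening: 0.0577
```

Gripped at 57.7 mm. Lifting along the lean.

>>> arm_command:
  targets:
    - [[0,0,0,0.25,-0.05,0.4,0.3],[0,0,0,0.7,-0.13,1,0.3],[0,0,0,1.4,-0.27,2,0.3],[0,0,0,2.3,-0.44,3.3,0.3],[0,0,0,3.4,-0.65,4.9,0.3],[0,0,0,4.5,-0.86,6.5,0.3],[0,0,0,5.4,-1.03,7.8,0.3],[0,0,0,6,-1.14,8.7,0.3]]

```text
clock: 12.1
tool_pos: [0.6103, 0.2475, 0.201]
orientation: [145.2, 0.2, -100.5]
force: [0.1, -0.3, -4.4]
opening: 0.058
```

>>> arm_command:
  targets:
    - [[0,0,0,0.5,-0.1,0.8,0.3],[0,0,0,0.8,-0.15,2.5,0.3],[0,0,0,0.8,-0.15,5,0.3],[0,0,0,0.8,-0.15,7.5,0.3],[0,0,0,0.8,-0.15,10,0.3],[0,0,0,0.8,-0.15,11,0.3],[0,0,0,0.8,-0.15,11,0.3]]

```text
clock: 12.68
tool_pos: [0.6173, 0.2465, 0.3127]
orientation: [145.3, 0.3, -100.5]
force: [0.2, -1.4, -3.4]
opening: 0.0579
```

```bash
cat > st.py <<'E'
from h import *
o=ctrl.get_obs();print(o["clock"],o["tool_pos"].round(4),o["orientation"].round(2),o["joint_pos"].round(1),o["force"].round(1),o["opening"])
E
python3 st.py
```

```text
12.6833 [0.6173 0.2465 0.3127] [ 145.29    0.35 -100.5 ] [  25.8   37.8   40.8  -23.2 -119.9  -43.1] [ 0.2 -1.4 -3.4] 0.05793519728014915
```

>>> arm_command:
  targets:
    - [[-0.013,-0.07,0,0,-0.5,0,0.3],[-0.03,-0.16,0,0,-1.5,0,0.3],[-0.049,-0.26,0,-0.5,-3,0,0.3],[-0.068,-0.36,0,-1,-5,0,0.3],[-0.087,-0.46,0,-1.5,-7.5,0,0.3],[-0.102,-0.54,0,-2,-10,0,0.3],[-0.113,-0.6,0,-2.5,-12.5,0,0.3],[-0.113,-0.6,0,-3,-15,0,0.3]]

```text
clock: 13.35
tool_pos: [0.5829, 0.0953, 0.309]
orientation: [-179.9, 0.0, -100.2]
force: [-1.6, -0.2, -4.3]
opening: 0.058
```

>>> arm_command:
  targets:
    - [[0,0,0,-0.5,-2.5,0,0.3],[0,0,0,-1,-5.5,0,0.3],[0,0,0,-1.5,-8.5,0,0.3],[0,0,0,-2,-11.5,0,0.3],[0,0,0,-2.5,-14.5,0,0.3],[0,0,0,-3,-17.5,0,0.3],[0,0,0,-3.5,-20,0,0.3],[0,0,0,-4,-21.5,0,0.3]]

```text
clock: 14.02
tool_pos: [0.5444, -0.1207, 0.3077]
orientation: [179.8, 0.0, -100.5]
force: [0.7, 0.2, -4.8]
opening: 0.0581
```

```bash
python3 st.py; python3 - <<'E'
from h import *
o=ctrl.get_obs();print((R.from_euler("xyz",[180,0,-103.4],degrees=True)*R.from_euler("xyz",o["orientation"],degrees=True).inv()).as_rotvec().round(3))
E
```

```text
14.0167 [ 0.5444 -0.1207  0.3077] [ 1.7976e+02  1.0000e-02 -1.0045e+02] [  7.6   7.1  -6.5  -0.1 -76.5 -18. ] [ 0.7  0.2 -4.8] 0.05806842389691091
[-0.001 -0.004 -0.051]
```

>>> arm_command:
  targets:
    - [[0,0,-0.051,0,-1,0,0.3],[0,0,-0.051,0,-1,0,0.3],[0,0,-0.051,0,-1,0,0.3]]

```text
clock: 14.27
tool_pos: [0.5451, -0.1288, 0.3081]
orientation: [179.8, 0.0, -103.3]
force: [0.3, 0.6, -4.7]
opening: 0.0578
```

```bash
python3 st.py; python3 - <<'E'
from h import *
m=model("wrist");I=ctrl.snapshot("wrist");cv2.imwrite("pics/w6.png",I[:]);
for c,z in(("blue",.11),("orange",.11)):
    k=max(blobs(I,c,(0,0,640,300)),key=cv2.contourArea);P=plane(m,k.reshape(-1,2),z)[:,:2]
    r=cv2.minAreaRect((P*1000).astype(np.float32));print(c,np.round(r[0],1),np.round(r[1],1),"ang",round(r[2],1),cv2.boundingRect(k))
E
```

```text
14.2667 [ 0.5451 -0.1288  0.3081] [ 1.7981e+02  3.0000e-02 -1.0335e+02] [  6.7   7.4  -6.2  -0.1 -76.6 -20. ] [ 0.3  0.6 -4.7] 0.05782938375134245
blue [ 578.1 -214.6] [175.3 136.1] ang 76.8 (195, 2, 143, 182)
orange [ 609.2 -226.1] [111.9  35.8] ang 76.7 (216, 34, 42, 117)
```

View pics/w6.png

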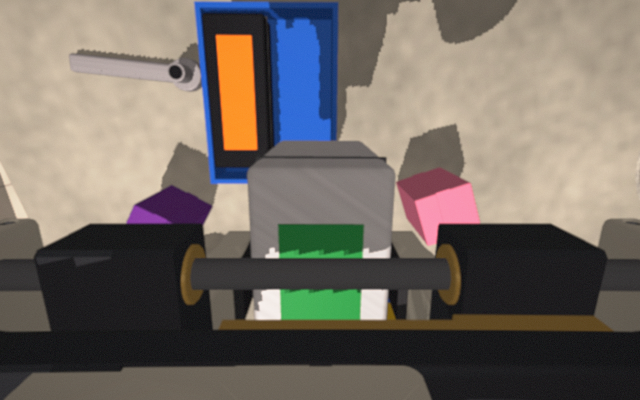

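The tin hangs upright in the jaws, the crate is at (195-338, 2-183) and its free strip on the right is clear. The crate measures the same as before, (0.578, -0.2146), yaw -13.2°. I'll move over the far end of the strip.

>>> arm_command:
  targets:
    - [[0,0,0,-0.1,-1.5,0,0.3],[0,0,0,-0.2,-4,0,0.3],[0,0,0,-0.4,-7,-1,0.3],[0,0,0,-0.5,-9.5,-3,0.3],[0,0,0,-0.56,-10.8,-5,0.3],[0,0,0,-0.56,-11.1,-6,0.3],[0,0,0,-0.56,-11.1,-6,0.3],[0,0,0,-0.56,-11.1,-6,0.3]]

```text
clock: 14.98
tool_pos: [0.5406, -0.2388, 0.2495]
orientation: [179.9, 0.0, -103.3]
force: [0.3, -0.7, -3.2]
opening: 0.0575
```

```bash
cat > cr.py <<'E'
from h import *
o=ctrl.get_obs();c=np.array([.5765,-.2145,.065]);r=R.from_euler("z",-13.3,degrees=True)
print(o["clock"],"tcp in crate mm",(r.inv().apply(o["tool_pos"]-c)*1000).round(1),o["orientation"].round(2),o["force"].round(1))
for n,t in(("tin",[-30,-33.3,75.3]),("box",[-30,48.3,66])): print(n,"shift cm",((c+r.apply(np.array(t)/1000)-o["tool_pos"])*100).round(2))
E
python3 cr.py
```

```text
14.9833 tcp in crate mm [-29.4 -31.9 184.5] [ 1.7990e+02  4.0000e-02 -1.0327e+02] [ 0.3 -0.7 -3.2]
tin shift cm [ -0.09  -0.12 -10.92]
box shift cm [  1.78   7.82 -11.85]
```

>>> arm_command:
  targets:
    - [[0,0,0,-0.1,-0.12,-1,0.3],[0,0,0,-0.1,-0.12,-2.2,0.3],[0,0,0,-0.1,-0.12,-3.5,0.3],[0,0,0,-0.1,-0.12,-4.7,0.3],[0,0,0,-0.1,-0.12,-5.6,0.3],[0,0,0,-0.1,-0.12,-6,0.3],[0,0,0,-0.1,-0.12,-6,0.3]]

```text
clock: 15.57
tool_pos: [0.5395, -0.2401, 0.1895]
orientation: [179.9, 0.1, -103.3]
force: [-0.4, -0.2, -3.8]
opening: 0.0578
```

>>> arm_command:
  targets:
    - [[0,0,0,0,0,-0.5,0.3],[0,0,0,0,0,-1.1,0.3],[0,0,0,0,0,-1.7,0.3],[0,0,0,0,0,-2.3,0.3],[0,0,0,0,0,-2.8,0.3],[0,0,0,0,0,-3.2,0.3],[0,0,0,0,0,-3.4,0.3],[0,0,0,0,0,-3.4,0.3]]

```text
clock: 16.23
tool_pos: [0.5393, -0.2407, 0.1554]
orientation: [179.9, 0.0, -103.3]
force: [-0.2, 0.3, -4.2]
opening: 0.058
```

```bash
python3 cr.py
```

```text
16.2333 tcp in crate mm [-30.2 -34.1  90.4] [ 1.7993e+02  5.0000e-02 -1.0333e+02] [-0.2  0.3 -4.2]
tin shift cm [ 0.03  0.07 -1.51]
box shift cm [ 1.91  8.01 -2.44]
```

No contact with the walls so far; the last 15 mm go slowly.

>>> arm_command:
  targets:
    - [[0,0,0,0,0.05,-0.3,0.3],[0,0,0,0,0.05,-0.6,0.3],[0,0,0,0,0.05,-0.9,0.3],[0,0,0,0,0.05,-1.1,0.3],[0,0,0,0,0.05,-1.2,0.3],[0,0,0,0,0.05,-1.3,0.3],[0,0,0,0,0.05,-1.3,0.3]]

```text
clock: 16.82
tool_pos: [0.5395, -0.2402, 0.1428]
orientation: [180.0, 0.1, -103.3]
force: [-0.2, -0.4, -4.6]
opening: 0.0581
```

>>> arm_command:
  targets:
    - [[0,0,0,0,0,-0.05,0.3],[0,0,0,0,0,-0.1,0.3],[0,0,0,0,0,-0.1,0.3]]

```text
clock: 17.07
tool_pos: [0.5397, -0.2402, 0.1426]
orientation: [-180.0, 0.1, -103.3]
force: [-1.8, 2.0, 1.3]
opening: 0.0579
```

>>> arm_command:
  targets:
    - [[0,0,0,0,0,-0.05,0.3],[0,0,0,0,0,-0.1,0.3],[0,0,0,0,0,-0.1,0.3]]

```text
clock: 17.32
tool_pos: [0.5397, -0.2401, 0.1426]
orientation: [-180.0, 0.0, -103.3]
force: [-4.7, 4.3, 9.6]
opening: 0.0576
```

On the floor: the force went from -4.6 to +9.6 N. Relieving, then opening.

>>> arm_command:
  targets:
    - [[0,0,0,0,0,0.1,0.3],[0,0,0,0,0,0.1,0.3],[0,0,0,0,0,0.1,0.75],[0,0,0,0,0,0.1,1],[0,0,0,0,0,0.1,1],[0,0,0,0,0,0.1,1],[0,0,0,0,0,0.1,1],[0,0,0,0,0,0.1,1]]

```text
clock: 17.98
tool_pos: [0.5397, -0.2403, 0.1419]
orientation: [180.0, 0.0, -103.3]
force: [-1.1, -0.5, -0.3]
opening: 0.0865
```

>>> arm_command:
  targets:
    - [[0,0,0,0,0,1,1],[0,0,0,0,0,3,1],[0,0,0,0,0,6,1],[0,0,0,0,0,9.5,1],[0,0,0,0,2,13,1],[0,0,0,0,5,15.5,1],[0,0,0,0,8.5,16,1],[0,0,0,0,9.5,16,1]]

```text
clock: 18.65
tool_pos: [0.5406, -0.1427, 0.306]
orientation: [-179.7, 0.2, -103.3]
force: [-1.1, -1.2, -1.3]
opening: 0.0874
```

>>> arm_command:
  targets:
    - [[0,0,0,0,0,0,1],[0,0,0,0,0,0,1]]

```text
clock: 18.82
tool_pos: [0.5395, -0.1448, 0.3026]
orientation: [-180.0, 0.1, -103.2]
force: [0.4, -0.2, 0.8]
opening: 0.0876
```

```bash
python3 st.py; python3 - <<'E'
from h import *
import pickle
m=model("wrist");I=ctrl.snapshot("wrist");cv2.imwrite("pics/w7.png",I);pickle.dump(m,open("w7.pkl","wb"))
T=ctrl.snapshot("top");cv2.imwrite("pics/top7.png",T)
V=np.zeros((530,640,3),np.uint8);V[:300]=I[:300];V[300:]=cv2.resize(T[130:245,260:580],(640,230));cv2.imwrite("pics/v7.png",V)
for c,z in(("blue",.11),("orange",.11),("green",.177)):
  for k in blobs(I,c,(0,0,640,230))[:2]:
    P=plane(m,k.reshape(-1,2),z)[:,:2]
    r=cv2.minAreaRect((P*1000).astype(np.float32));print(c,np.round(r[0],1),np.round(r[1],1),"ang",round(r[2],1),cv2.boundingRect(k))
E
```

```text
18.8167 [ 0.5395 -0.1448  0.3026] [-1.7998e+02  6.0000e-02 -1.0322e+02] [  5.    7.2  -7.1  -0.1 -75.6 -18.2] [ 0.4 -0.2  0.8] 0.08758410829368558
blue [ 577.6 -214.8] [176.4 136.7] ang 76.8 (194, 19, 143, 181)
orange [ 608.8 -226.6] [110.5  35.3] ang 76.6 (215, 52, 41, 114)
green [ 540.6 -239.6] [47.9 32.1] ang 76.4 (272, 43, 42, 65)
```

View pics/v7.png

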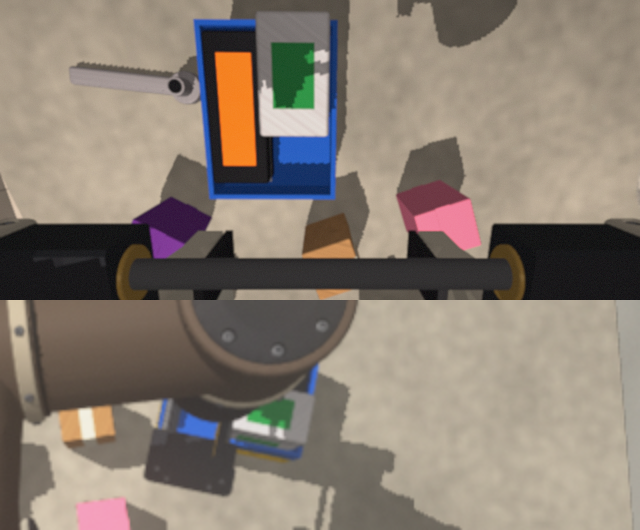

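The tin stands upright in the strip at (540.6, -239.6), and the floor for the box shows free below it (about (305,150) in the picture). Next, a close look at the box.

>>> arm_command:
  targets:
    - [[0,0,0.1,0.1,3,0,1],[0,0,0.2,0.2,7,0,1],[0,0,0.3,0.4,11,0,1],[0,0,0.35,0.4,15,-1,1],[0,0,0.35,0.4,18,-3,1],[0,0,0.35,0.4,19,-4,1],[0,0,0.35,0.4,19,-4,1],[0,0,0.35,0.4,19,-4,1]]

```text
clock: 19.58
tool_pos: [0.5435, 0.0442, 0.2612]
orientation: [179.9, -0.0, -83.2]
force: [-0.1, -0.3, 0.5]
opening: 0.0875
```

>>> arm_command:
  targets:
    - [[0,0,0,0,0,0,1],[0,0,0,0,0,0,1]]

```text
clock: 19.75
tool_pos: [0.5441, 0.0435, 0.2627]
orientation: [-180.0, 0.0, -83.4]
force: [-0.1, 0.0, 0.3]
opening: 0.0875
```

```bash
python3 st.py; python3 - <<'E'
from h import *
import pickle
m=model("wrist");I=ctrl.snapshot("wrist");cv2.imwrite("pics/w8.png",I);pickle.dump(m,open("w8.pkl","wb"))
w2=pickle.load(open("w2.pkl","rb"));W2=cv2.imread("pics/w2.png")
def band(I,roi):
    return max(blobs(I,"white",roi),key=cv2.contourArea)
b8=band(I,(230,20,190,200));b2=band(W2,(325,60,55,80))
print("band",cen(b8),cv2.contourArea(b8),cen(b2),tri(m,cen(b8),w2,cen(b2)))
for c in(b8,b2):print(cv2.boxPoints(cv2.minAreaRect(c)).round().tolist())
for z in(.1,):
  P=plane(m,b8.reshape(-1,2),z)[:,:2];r=cv2.minAreaRect((P*1000).astype(np.float32));print("band",np.round(r[0],1),np.round(r[1],1),round(r[2],1))
cv2.imwrite("pics/w8c.png",I[0:240,160:480])
for k in blobs(I,"card",(200,0,240,220)): print(cen(k),cv2.contourArea(k),plane(m,cv2.boxPoints(cv2.minAreaRect(k)),.1)[:,:2].round(4).tolist())
E
```

```text
19.75 [0.5441 0.0435 0.2627] [-1.7996e+02  4.0000e-02 -8.3360e+01] [ 25.1   7.1 -12.5  -0.  -70.4 -18.5] [-0.1  0.   0.3] 0.0875293453141102
band [321.07196105 105.75095086] 1095.5 [351.30953898  98.03080518] (array([ 0.55280098, -0.02546887,  0.09849411]), np.float64(0.0005223513839118064))
[[288.0, 96.0], [355.0, 96.0], [355.0, 115.0], [288.0, 115.0]]
[[335.0, 73.0], [350.0, 68.0], [368.0, 123.0], [353.0, 128.0]]
band [552.2 -25.7] [62.2 16.9] 6.6
[321.8653208   82.11255531] 1808.0 [[0.5827, -0.0306], [0.5849, -0.0545], [0.5261, -0.0613], [0.5227, -0.0376]]
[321.60622767 127.92526799] 1632.5 [[0.5803, -0.0139], [0.5212, -0.0208], [0.5177, 0.0029], [0.5781, 0.01]]
```

View pics/w8c.png

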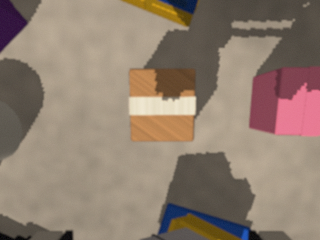

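The box top sits at (130-195, 69-141) of the crop, square to the gripper, with its 60 mm side along the jaws. Centre (0.5524, -0.0256), top at about 0.0985 m. Pink is about 50 mm to the side and stays clear of the fingers.

>>> arm_command:
  targets:
    - [[0,0,0,0.3,-2,0,1],[0,0,0,0.6,-5,-1,1],[0,0,0,0.8,-6.9,-3,1],[0,0,0,0.8,-6.9,-6,1],[0,0,0,0.8,-6.9,-8.5,1],[0,0,0,0.8,-6.9,-10,1],[0,0,0,0.8,-6.9,-10,1],[0,0,0,0.8,-6.9,-10,1]]

```text
clock: 20.47
tool_pos: [0.5516, -0.0251, 0.1622]
orientation: [179.9, 0.0, -83.3]
force: [0.4, -0.1, 1.0]
opening: 0.0878
```

>>> arm_command:
  targets:
    - [[0,0,0,0,0,-1,1],[0,0,0,0,0,-2.5,1],[0,0,0,0,0,-4.5,1],[0,0,0,0,0,-6.5,1],[0,0,0,0,0,-8,1],[0,0,0,0,0,-9.2,1],[0,0,0,0,0,-9.7,1],[0,0,0,0,0,-9.7,1]]

```text
clock: 21.13
tool_pos: [0.5517, -0.0242, 0.0648]
orientation: [180.0, 0.0, -83.3]
force: [0.4, -0.1, -0.0]
opening: 0.0876
```

>>> arm_command:
  targets:
    - [[0,0,0,0,0,0,1],[0,0,0,0,0,0,0.55],[0,0,0,0,0,0,0.4],[0,0,0,0,0,0,0.3],[0,0,0,0,0,0,0.3],[0,0,0,0,0,0,0.3],[0,0,0,0,0,0,0.3],[0,0,0,0,0,0,0.3]]

```text
clock: 21.8
tool_pos: [0.5514, -0.0243, 0.0653]
orientation: [180.0, 0.0, -83.3]
force: [-2.3, 0.2, 5.6]
opening: 0.0598
```

Gripped at 59.8 mm, which confirms the 60 mm side. Lift and carry.

>>> arm_command:
  targets:
    - [[0,0,0,0,0,0.4,0.3],[0,0,0,0,0,1.2,0.3],[0,0,0,0,0,3,0.3],[0,0,0,0,0,6,0.3],[0,0,0,0,0,9.5,0.3],[0,0,0,0,0,13,0.3],[0,0,0,0,0,16,0.3],[0,0,0,0,0,18,0.3]]

```text
clock: 22.47
tool_pos: [0.5523, -0.0242, 0.2489]
orientation: [-179.8, 0.1, -83.3]
force: [0.9, 0.7, -4.1]
opening: 0.06
```

>>> arm_command:
  targets:
    - [[0,0,-0.05,0,-1,0.5,0.3],[0,0,-0.1,0,-2.5,1,0.3],[0,0,-0.16,0,-4.5,1,0.3],[0,0,-0.22,0,-7,1,0.3],[0,0,-0.28,0,-9.5,1,0.3],[0,0,-0.33,0,-11.5,1,0.3],[0,0,-0.349,0.5,-13,1,0.3],[0,0,-0.349,0.5,-13,1,0.3]]

```text
clock: 23.13
tool_pos: [0.5565, -0.1565, 0.2549]
orientation: [180.0, 0.0, -103.5]
force: [0.8, -0.6, -4.0]
opening: 0.06
```

>>> arm_command:
  targets:
    - [[0,0,0,0,0,0,0.3],[0,0,0,0,0,0,0.3]]

```text
clock: 23.3
tool_pos: [0.5563, -0.1539, 0.2548]
orientation: [180.0, 0.1, -103.3]
force: [-0.1, 0.2, -4.3]
opening: 0.0597
```

```bash
sed -i 's/48.3,66\]/50.2,67]/' cr.py; python3 cr.py; python3 st.py
```

```text
23.3 tcp in crate mm [-33.6  54.3 189.8] [ 1.7995e+02  7.0000e-02 -1.0326e+02] [-0.1  0.2 -4.3]
tin shift cm [ -1.66  -8.61 -11.45]
box shift cm [  0.26  -0.48 -12.28]
23.3 [ 0.5563 -0.1539  0.2548] [ 1.7995e+02  7.0000e-02 -1.0326e+02] [  3.9  10.4  -9.4  -0.1 -70.2 -17.1] [-0.1  0.2 -4.3] 0.05970508908608198
```

>>> arm_command:
  targets:
    - [[0,0,0,0.26,-0.45,0,0.3],[0,0,0,0.26,-0.45,-1,0.3],[0,0,0,0.26,-0.45,-2.3,0.3],[0,0,0,0.26,-0.45,-3.7,0.3],[0,0,0,0.26,-0.45,-4.8,0.3],[0,0,0,0.26,-0.45,-5.5,0.3],[0,0,0,0.26,-0.45,-5.5,0.3],[0,0,0,0.26,-0.45,-5.5,0.3]]

```text
clock: 23.97
tool_pos: [0.5592, -0.1586, 0.1998]
orientation: [180.0, 0.0, -103.2]
force: [0.5, -0.3, -3.0]
opening: 0.0596
```

```bash
python3 cr.py; python3 - <<'E'
from h import *
m=model("wrist");I=ctrl.snapshot("wrist");cv2.imwrite("pics/w9.png",I);cv2.imwrite("pics/w9c.png",cv2.resize(I[0:300,170:470],None,fx=2,fy=2))
E
```

```text
23.9667 tcp in crate mm [-29.7  50.4 134.8] [ 1.7996e+02  3.0000e-02 -1.0324e+02] [ 0.5 -0.3 -3. ]
tin shift cm [-1.96 -8.14 -5.95]
box shift cm [-0.04 -0.01 -6.78]
```

View pics/w9c.png

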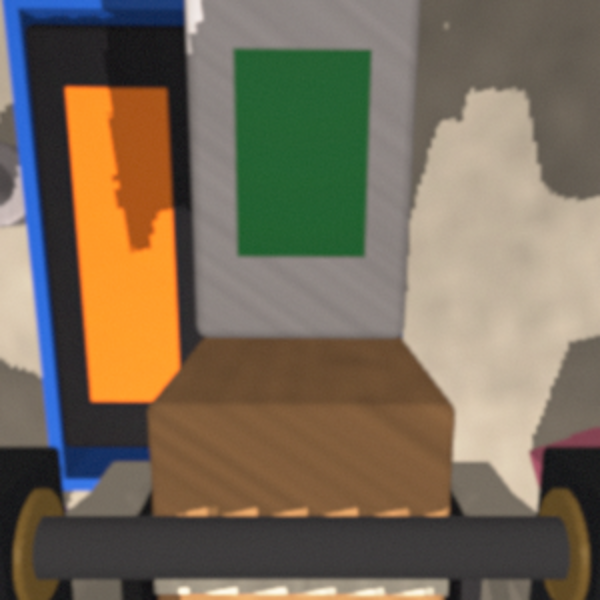

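The box hangs square over the slot: its top edge is at crop row 405, and the lid edge of the tin next to it at row 335. I'll compute the gap from those two edges.

```bash
python3 - <<'E'
from h import *
m=model("wrist");I=cv2.imread("pics/w9.png");c=np.array([.5765,-.2145,0]);r=R.from_euler("z",-13.3,degrees=True)
def cr(uv,z): return (r.inv().apply(plane(m,[uv],z)-c)*1000).round(1)[0]
k=blobs(I,"green",(250,0,120,140))[0];print("tag",cr(cen(k),.177),cr(cen(k),.175))
print("lid edge",cr((320,168.5),.177),"box top edge",cr((320,202.5),.234),"case panel",cr(cen(max(blobs(I,"orange",(170,0,120,220)),key=cv2.contourArea)),.11))
for row in(100,): print("lid sides",cr((170+191/2,row/2),.177),cr((170+415/2,row/2),.177))
print("box sides",cr((170+151/2,202.5),.234),cr((170+452/2,202.5),.234))
g=cv2.cvtColor(I,cv2.COLOR_BGR2GRAY).astype(int)[:,300:340].mean(1);print(g[160:212].round().tolist())
E
```

```text
tag [-28.5 -33.8 177. ] [-28.5 -33.9 175. ]
lid edge [-28.3  14.5 177. ] box top edge [-28.4  17.4 234. ] case panel [ 35.6  -8.6 110. ]
lid sides [ -0.9 -45.6 177. ] [-57.1 -45.6 177. ]
box sides [  0.5  17.5 234. ] [-57.9  17.4 234. ]
[135.0, 135.0, 135.0, 135.0, 133.0, 130.0, 125.0, 118.0, 106.0, 89.0, 81.0, 80.0, 80.0, 80.0, 80.0, 81.0, 80.0, 80.0, 80.0, 80.0, 80.0, 81.0, 81.0, 81.0, 81.0, 82.0, 82.0, 82.0, 82.0, 82.0, 82.0, 83.0, 83.0, 83.0, 83.0, 83.0, 83.0, 82.0, 82.0, 82.0, 84.0, 87.0, 92.0, 96.0, 98.0, 98.0, 99.0, 99.0, 99.0, 99.0, 99.0, 99.0]
```

The gap to the tin is 2.9 mm, but only about 0.6 mm to the end wall. I'll shift 1 mm towards the tin and lower.

>>> arm_command:
  targets:
    - [[0,0,0,-0.07,-0.09,-0.5,0.3],[0,0,0,-0.07,-0.09,-1.2,0.3],[0,0,0,-0.07,-0.09,-1.9,0.3],[0,0,0,-0.07,-0.09,-2.5,0.3],[0,0,0,-0.07,-0.09,-3,0.3],[0,0,0,-0.07,-0.09,-3.5,0.3],[0,0,0,-0.07,-0.09,-3.8,0.3],[0,0,0,-0.07,-0.09,-3.8,0.3]]

```text
clock: 24.68
tool_pos: [0.5581, -0.1596, 0.1611]
orientation: [179.9, 0.0, -103.3]
force: [-1.1, -0.0, -3.8]
opening: 0.0598
```

```bash
python3 cr.py
```

```text
24.6833 tcp in crate mm [-30.6  49.2  96.1] [ 1.7991e+02  4.0000e-02 -1.0327e+02] [-1.1 -0.  -3.8]
tin shift cm [-1.84 -8.04 -2.08]
box shift cm [ 0.08  0.08 -2.91]
```

>>> arm_command:
  targets:
    - [[0,0,0,0,0,-0.5,0.3],[0,0,0,0,0,-1,0.3],[0,0,0,0,0,-1.5,0.3],[0,0,0,0,0,-1.9,0.3],[0,0,0,0,0,-2.2,0.3],[0,0,0,0,0,-2.4,0.3],[0,0,0,0,0,-2.6,0.3],[0,0,0,0,0,-2.6,0.3]]

```text
clock: 25.35
tool_pos: [0.5584, -0.1596, 0.1356]
orientation: [180.0, 0.0, -103.3]
force: [-0.5, -1.0, -3.3]
opening: 0.06
```

>>> arm_command:
  targets:
    - [[0,0,0,0,0,-0.1,0.3],[0,0,0,0,0,-0.2,0.3],[0,0,0,0,0,-0.2,0.3]]

```text
clock: 25.6
tool_pos: [0.5585, -0.1596, 0.134]
orientation: [180.0, 0.1, -103.3]
force: [-0.0, 1.2, -4.3]
opening: 0.0598
```

>>> arm_command:
  targets:
    - [[0,0,0,0,0,-0.05,0.3],[0,0,0,0,0,-0.1,0.3],[0,0,0,0,0,-0.1,0.3]]

```text
clock: 25.85
tool_pos: [0.5585, -0.1596, 0.133]
orientation: [180.0, 0.1, -103.3]
force: [0.4, -0.0, -4.5]
opening: 0.0603
```

>>> arm_command:
  targets:
    - [[0,0,0,0,0,-0.05,0.3],[0,0,0,0,0,-0.1,0.3],[0,0,0,0,0,-0.1,0.3]]

```text
clock: 26.1
tool_pos: [0.5584, -0.1596, 0.1319]
orientation: [180.0, 0.1, -103.3]
force: [0.1, 0.4, -3.9]
opening: 0.06
```

>>> arm_command:
  targets:
    - [[0,0,0,0,0,-0.05,0.3],[0,0,0,0,0,-0.1,0.3],[0,0,0,0,0,-0.1,0.3]]

```text
clock: 26.35
tool_pos: [0.5584, -0.1596, 0.1309]
orientation: [180.0, 0.1, -103.3]
force: [0.3, -0.2, -4.7]
opening: 0.0599
```

>>> arm_command:
  targets:
    - [[0,0,0,0,0,-0.05,0.3],[0,0,0,0,0,-0.1,0.3],[0,0,0,0,0,-0.1,0.3]]

```text
clock: 26.6
tool_pos: [0.5586, -0.1596, 0.1303]
orientation: [180.0, 0.0, -103.3]
force: [-0.6, -0.3, -0.9]
opening: 0.0598
```

>>> arm_command:
  targets:
    - [[0,0,0,0,0,-0.05,0.3],[0,0,0,0,0,-0.1,0.3],[0,0,0,0,0,-0.1,0.3]]

```text
clock: 26.85
tool_pos: [0.5585, -0.1597, 0.1303]
orientation: [-180.0, 0.0, -103.2]
force: [-5.1, 2.2, 7.3]
opening: 0.06
```

The box is on the floor exactly where expected (0.1303). Release, rise and look.

>>> arm_command:
  targets:
    - [[0,0,0,0,0,0.1,0.3],[0,0,0,0,0,0.1,0.3],[0,0,0,0,0,0.1,0.75],[0,0,0,0,0,0.1,1],[0,0,0,0,0,0.1,1],[0,0,0,0,0,0.1,1],[0,0,0,0,0,0.1,1],[0,0,0,0,0,0.1,1]]

```text
clock: 27.52
tool_pos: [0.5586, -0.1597, 0.13]
orientation: [180.0, 0.1, -103.3]
force: [0.2, 0.6, 0.3]
opening: 0.0867
```

>>> arm_command:
  targets:
    - [[0,0,0,0,0,1,1],[0,0,0,0,0,3,1],[0,0,0,0,0,6,1],[0,0,0,0,0,9.5,1],[0,0,0,0,1,13,1],[0,0,0,-1,3,16,1],[0,0,0,-2,5,19,1],[0,0,0,-2,5,20,1]]

```text
clock: 28.18
tool_pos: [0.5387, -0.1081, 0.3366]
orientation: [-179.6, 0.2, -103.2]
force: [0.6, 0.0, 1.1]
opening: 0.0877
```

>>> arm_command:
  targets:
    - [[0,0,0,0,2,0,1],[0,0,0,0,2,0,1],[0,0,0,0,2,0,1]]

```text
clock: 28.43
tool_pos: [0.5384, -0.0891, 0.3308]
orientation: [-180.0, 0.1, -103.2]
force: [0.4, 0.1, -0.4]
opening: 0.0874
```

```bash
python3 st.py; python3 - <<'E'
from h import *
m=model("wrist");I=ctrl.snapshot("wrist");S=ctrl.snapshot("scene");cv2.imwrite("pics/w10.png",I)
V=np.zeros((590,640,3),np.uint8);V[:230]=I[:230];V[230:]=cv2.resize(S[135:315,170:490],(640,360),interpolation=3);cv2.imwrite("pics/v10.png",V)
c=np.array([.5765,-.2145,0]);r=R.from_euler("z",-13.3,degrees=True)
for n,z in(("blue",.11),("orange",.11),("green",.175),("white",.165)):
  for k in blobs(I,n,(200,0,200,225),150)[:2]:
    P=(r.inv().apply(plane(m,k.reshape(-1,2),z)-c)[:,:2]*1000).astype(np.float32)
    q=cv2.minAreaRect(P);print(n,np.round(q[0],1),np.round(q[1],1),"ang",round(q[2],1),cv2.boundingRect(k))
E
```

```text
28.4333 [ 0.5384 -0.0891  0.3308] [-1.7996e+02  8.0000e-02 -1.0318e+02] [ 11.1   5.3  -5.7  -0.1 -78.9 -24.3] [ 0.4  0.1 -0.4] 0.08742473483207724
blue [40.7 48.7] [57.6 76.9] ang 0.2 (200, 72, 53, 74)
blue [-63.   14.5] [144.7   7.8] ang 89.9 (315, 0, 8, 146)
orange [34.2 -3.1] [108.9  35. ] ang 89.8 (205, 0, 41, 113)
green [-28.8 -24.4] [31.8 31.9] ang 0.2 (259, 0, 39, 43)
white [-29.6  48.1] [16.3 60.7] ang 89.9 (250, 101, 66, 19)
white [ 20.7 109.4] [46.7 48.1] ang 74.7 (208, 148, 55, 53)
```

View pics/v10.png

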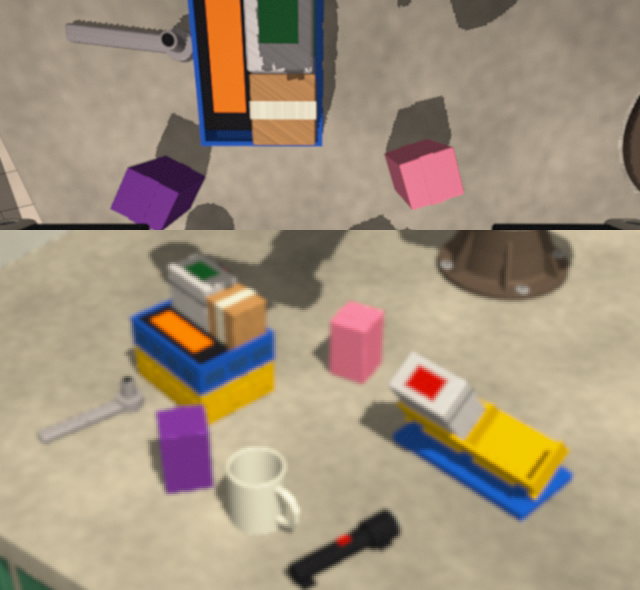

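All three stand in the crate, square and upright; the red tin and the other objects haven't moved, and the gripper is clear and open.

```bash
python3 -c "
from plant import ctrl
print(ctrl.close_job(), ctrl.get_obs()['clock'])"
```

```text
the job is handed in; nothing more can be done
the job is handed in; nothing more can be done
```

The blue crate is packed: case, green-tagged tin and screw box stand in it side by side, and I handed the job in at about 28.5 s.

- **Case:** I shoved it flush against the +x long wall with both fingers, reaching about 17 N once it met the wall.
- **Tin and box:** Each was gripped across its 58 or 60 mm side and lowered slowly until it touched the crate floor, at about 7–10 N. I then let go.
- **Last checks:** The final wrist and scene pictures show the case and box parallel to the crate within 0.2°. The tin and box stand upright in the strip, and the arm is clear with the gripper open. The red tin is still in its bin, and the cup, torch, wrench and look-alikes appear unmoved. The hasp was not in the final pictures, but the arm did not go near it.
- **Disagreements:** The top camera put the crate about 3 mm nearer the robot in x than the wrist camera did, so I trusted the wrist camera. The tin touched down 2 mm higher than I had worked out, within the measuring error of its lid height. The box touched down at the height I had worked out.

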